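Pack the stray vial and click the kit case shut

TASK

Stand the stray sample vial in the empty well of the field kit case, then fold the lid over and press its free edge down on the spring catch until it clicks and stays shut by itself. Feel for the click and press no harder than it needs, since the lid cracks under heavy force, and leave the other vials and everything else on the bench where they are.

Things in the scene. Friction and masses are not known exactly. Their poses are not given: they have to be found in the camera images.
- vial: the stray sample vial, standing upright on the bench to the robot's right: amber glass, 25 mm diameter, with a ribless cylindrical screw cap 26 mm in diameter over its top 18 mm, 75 mm tall in all, about 45 g. Origin at the centre of its underside, z up.
- case: low grey plastic field kit case, fast on the bench: base 200 mm (its x) by 150 mm (its y) by 52 mm high. Origin: centre of its underside, z up. Inside, a dark foam block (top 43 mm up) has six round wells, 30 mm wide and 32 mm deep, floors 11 mm up, centred at x = -56, 0, +56 and y = +25, -25 mm. A vial in a well stands 43 mm proud of the foam. The lid hinges on the +y side.
- pad: light grey foam disc, 28 mm across and 1 mm thick, on the floor of the one empty well (any of the six); it gives way under a vial. Origin at the centre of the well's floor; its axes are the case's.
- lid (a joint): angle of the lid about its hinge, rad: 0 level, 1.65 to 1.85 (open, leaning back beyond upright) at the start. A hinge spring lifts it (1 to 2 N at the free edge); let go unclicked, it swings up to half open (0.4 rad or more). Clicked shut it rests between -0.05 and +0.045. It cracks if pushed with more than 30 N anywhere.
- lid_hinge (a point): middle of the hinge axis, which runs along the case's x at its y = +84 mm, 52 mm above the bench. The lid is a grey tray, 210 mm along the hinge by 160 mm: its flat outer top lies 45 mm above the axis when level (97 mm above the bench) and runs from 4 to 164 mm from the axis; its skirts hang 51 mm down from that top and pass outside the base. Axes are the case's.
- lid_edge (a point): point on the lid's flat outer top face, in the middle of its free edge, 150 mm from the hinge axis and 14 mm in from that edge: the place to push, right over the catch. It moves with the lid; with the lid level its axes are the case's (z out of the outer face, y towards the hinge), and it lies 97 mm above the bench.
- catch_slots (a point): middle of the slots in the case's -y side that hold the spring catch (30 mm up, 85 mm from the case's centre). A bead on the lid's hasp must pass its sprung beak: over some 3 mm the push at the lid's edge climbs to 5 to 12 N and drops at the click; 3 to 4 mm lower is a solid stop. The catch's height is set anew each time, +-7 mm, so the click (lid at -0.03 to +0.06 rad) must be felt.
- kit1: an amber glass vial with a blue screw cap, exactly like vial, standing in one of the wells of the case; it stays there
- kit2: an amber glass vial with a blue screw cap, exactly like vial, standing in one of the wells of the case; it stays there
- kit3: an amber glass vial with a blue screw cap, exactly like vial, standing in one of the wells of the case; it stays there
- kit4: an amber glass vial with a blue screw cap, exactly like vial, standing in one of the wells of the case; it stays there
- kit5: an amber glass vial with a blue screw cap, exactly like vial, standing in one of the wells of the case; it stays there
- beaker: glass beaker, 60 mm across, 80 mm tall, on the bench; leave alone. Origin under its centre
- jar: white squat jar with a white lid, 60 mm across, 62 mm tall, on the bench; leave alone. Origin under its centre
- flask: conical glass flask, 74 mm across its foot, 100 mm tall, on the bench; leave alone. Origin under its centre
- scoop: soil scoop with a wooden handle, 240 mm long along its x, 30 mm high, lying at the left; leave alone
- spatula: steel lab spoon, 170 mm long along its x, lying at the left near the robot; leave alone
- stopper: black rubber ring stopper, 32 mm across, 22 mm tall, at the right; leave alone

How it is judged:
By the outcome, as a careful person would: the job done as asked, in the order asked, and still so for the second after the job is handed in, with the robot touching nothing.
It also fails if it takes over 70 s, if anything falls off the work surface, if the arm or the gripper's body presses on something with over 40 N, if the wrist force passes 120 N, or if a joint passes its speed limit or range.

ROBOT

A 7-joint arm with a two-finger parallel gripper is mounted at the origin on the work surface. World frame = base frame: x ahead of the robot, y to its left, z up, the work surface at z = 0. Lengths are in m, angles in rad, forces in N, time in s.
With the tool pointing down it reaches from about 0.425 to 0.925 m from the base axis. Payload 6.8 kg.
Tool frame: the origin (TCP) lies on the front face of the gripper's body, between the roots of the fingers; the fingertips stand 73 mm ahead of it and the grasp point (between the pads) lies 54 mm ahead of it (env.nose_length is the distance from the TCP to the fingertips, in m); z points along the fingers, y is the direction in which the jaws open and shut (so a half turn about z gives the same grasp; the last joint's range is limited). The gripper opens to 85 mm and grips with 20 to 120 N. Pads are 22 mm wide; open, the fingers measure 114 mm over their backs; the gripper's body (76 mm by 85 mm) begins 54 mm behind the grasp point. The pads swing forward as they close: fully open they stand 13 mm farther back than shut.
Start: joints at [1.199, 0.477, 0.022, 1.555, -0.011, 1.109, -0.083], TCP at [0.176, -0.652, 0.304] pointing down, gripper open.
Joint ranges: [-2.96, 2.96], [-0.34, 2.1], [-1.41, 1.46], [0.24, 2.44], [-1.37, 4.51], [0.17, 1.92], [-2.96, 2.96]. Speed limits (rad/s): [2.39, 2.39, 3.14, 3.14, 3.14, 3.14, 3.14].

INTERFACE

Orientations are given as a unit quaternion [w, x, y, z].
In Python, from cell import env, kin, camera, calibration, job gives the robot as it stands. The module is installed in compiled form; this text tells all that it offers. Calls block until the motion is done:
- env.reach(position, orientation): joint-space move of the TCP to a pose.
- env.movel(position, velocity=0.15, rot=None, stop_force=None): straight line of the TCP; rot=None keeps the orientation; velocity is the mean speed in m/s. With stop_force (N) it stops when the force on the tool has changed by that much, and returns True; else False.
- env.goto_joints(angles): joint-space move.
- env.grip(opening, f_grip=None): finger opening in m; f_grip is the grip in N (None keeps the last); returns when the fingers have stopped.
- env.dwell(seconds).
- kin.inverse_kinematics(position, orientation): joint angles nearest the present ones, or None.
- env.get_state(): the state.
- camera(name): name is "scene" or "top" or "wrist"; returns (picture, depth): 400x640x3 uint8, blue, green, red; 400x640 float32, m along the optical axis (not along the pixel's ray), 0 where there is no reading.
- calibration(name): a dict with "fx", "fy", "cx", "cy" (pixels), "rvec" (rotation vector, rad) and "tvec" (3), from world to camera coordinates, as OpenCV has them. Camera axes: x right, y down, z forward; pixel columns grow to the right and rows downward; lengths in m; the calibration is good to about 2 mm. The wrist camera is an equidistant fisheye: a pixel r from the principal point sees the ray r / f radians off the axis. A picture is of the moment at which its call begins: read the wrist's pose just before it. calibration takes no time and is no camera call; for the wrist camera it gives the pose at the moment of the call.
A pose or a line that the arm cannot do raises env.PlanningError and nothing moves.
- job.job_done(): hands the job in, once; it reports no verdict.
The state is a dict: "time": time; "qpos": joint angles; "joint_velocities": joint speeds; "joint_torque": joint torques, N m; "tcp_pos": TCP position; "orientation": TCP orientation; "force": force on the tool from outside, world axes, zero at the start; "torque": the same for the moment, N m; "opening": finger opening in m.
Only numpy, scipy, OpenCV 4.12 (cv2) and the standard library are available. Lean on these libraries where they do the work, as an engineer would, in place of code of your own. Each camera call takes 0.05 s, during which the arm holds its last target. There are 200 camera calls.

## Working session

There is one attempt and no reset: what is moved stays moved. The work goes in short steps, each a Python script; the robot and the scene stay as the last script left them, time stands still between calls to the robot, and variables do not carry over. Pictures are saved under pics/ and viewed, about 8 in all and at most 12, crops included, and the job is handed in when it is done.

```bash
mkdir -p pics; cat > h.py <<'E'
import numpy as np, cv2
from cell import env, kin, camera, calibration, job
def cal(n):
    c=calibration(n); R=cv2.Rodrigues(np.array(c["rvec"],float))[0]; return c,R,np.array(c["tvec"],float).ravel()
def world(n,u,v,d=None,z=None,C=None):
    c,R,t=C or cal(n)
    x=(u-c["cx"])/c["fx"]; y=(v-c["cy"])/c["fy"]
    if n=="wrist":
        r=np.hypot(x,y); s=np.tan(r)/r if r>1e-9 else 1; x*=s;y*=s
    ray=R.T@np.array([x,y,1.]); o=-R.T@t
    if d is None: d=(z-o[2])/ray[2]
    return o+ray*d
E
python3 - <<'E'
from h import *
for n in("top","scene"):
    p,d=camera(n); cv2.imwrite(f"pics/{n}0.png",p); np.save(f"{n}0.npy",d)
    c,R,t=cal(n); print(n,c,-R.T@t)
print(env.get_state())
E
```

```text
top {'fx': 365.93541100162656, 'fy': 365.93541100162656, 'cx': 322.66777541149355, 'cy': 198.24056091857545, 'rvec': array([ 2.14401184, -2.17979903,  0.08725273]), 'tvec': array([0.00927086, 0.50858661, 1.01681131])} [ 0.40561901 -0.0172982   1.0619913 ]
scene {'fx': 471.87376724199925, 'fy': 471.87376724199925, 'cx': 320.6966971159976, 'cy': 205.95285943653917, 'rvec': array([ 2.11301249,  0.72467215, -0.38212888]), 'tvec': array([-0.37486413, -0.0746795 ,  1.55137707])} [ 1.10238473 -0.77669847  0.8569471 ]
{'time': 0.1, 'qpos': array([ 1.19891233,  0.47773914,  0.02236316,  1.55635305, -0.01150257,
        1.1092925 , -0.08309575]), 'joint_velocities': array([ 8.53976340e-05, -3.19501225e-03,  1.41566981e-03, -1.80035531e-03,
       -8.65225514e-04,  2.04272161e-03,  1.06114023e-03]), 'joint_torque': array([ 4.58036826e-03, -5.97757101e+01,  1.61390428e+00, -2.81955117e+01,
        1.28072704e-02,  4.97843575e-03, -8.40645697e-06]), 'tcp_pos': array([ 0.17587537, -0.65125652,  0.30300848]), 'orientation': array([-8.13619217e-04,  9.91314186e-01,  1.31512333e-01, -1.72886273e-04]), 'force': array([ 0.11299181, -0.38437632, -0.01712683]), 'torque': array([-0.01531703, -0.00343346,  0.02707561]), 'opening': 0.08523577792798946}
```

View pics/top0.png

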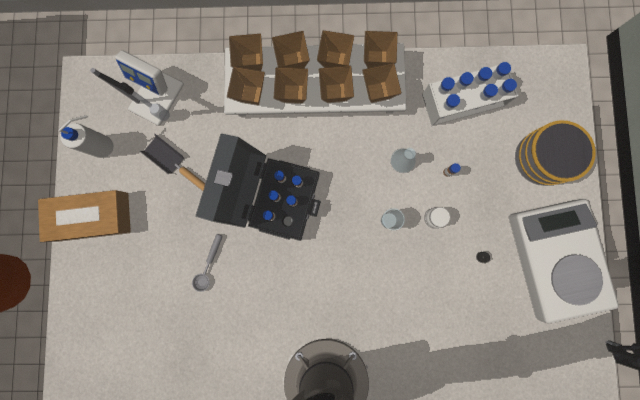

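View pics/scene0.png

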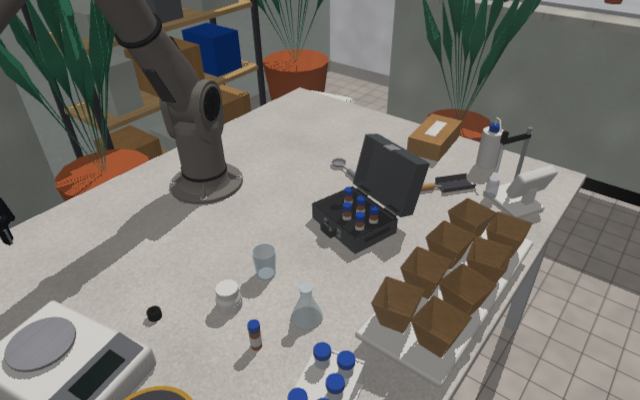

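Top: the stray vial is at about (455,169), with its cap tilted outward by perspective. The case is at about (287,198), its hinge on the image left, and the empty well is at about (289,221). I'll enlarge both.

```bash
python3 - <<'E'
from h import *
p=cv2.imread("pics/top0.png")
a=cv2.resize(p[125:250,195:335],None,fx=4,fy=4,interpolation=cv2.INTER_CUBIC)
b=cv2.resize(p[145:195,430:480],None,fx=4.5,fy=4.5,interpolation=cv2.INTER_CUBIC)
o=np.zeros((500,800,3),np.uint8);o[:,:560]=a;o[:225,565:790]=b;cv2.imwrite("pics/crop1.png",o)
d=np.load("top0.npy"); 
C=cal("top")
# points above 85 mm near case; cap of vial
v,u=np.mgrid[0:400,0:640]
c,R,t=C
P=((np.stack([(u-c["cx"])/c["fx"],(v-c["cy"])/c["fy"],np.ones_like(u,float)],-1)*d[...,None])-t)@R
np.save("P.npy",P)
for u0,v0 in((455,169),(440,216),(392,218),(404,160),(484,257),(280,176),(297,181),(275,197),(292,201),(269,216),(289,221)): print(u0,v0,P[v0,u0].round(4))
E
```

```text
455 169 [ 0.5769 -0.3598  0.0765]
440 216 [ 0.4511 -0.3189  0.0583]
392 218 [ 4.503e-01 -1.983e-01 -2.000e-04]
404 160 [ 0.6069 -0.2259  0.0637]
484 257 [ 0.3353 -0.4537  0.0043]
280 176 [0.5653 0.1144 0.0846]
297 181 [0.5507 0.0684 0.0852]
275 197 [0.5086 0.1284 0.0822]
292 201 [0.4968 0.0823 0.0847]
269 216 [0.4577 0.1449 0.0811]
289 221 [0.4462 0.0994 0.0067]
```

View pics/crop1.png

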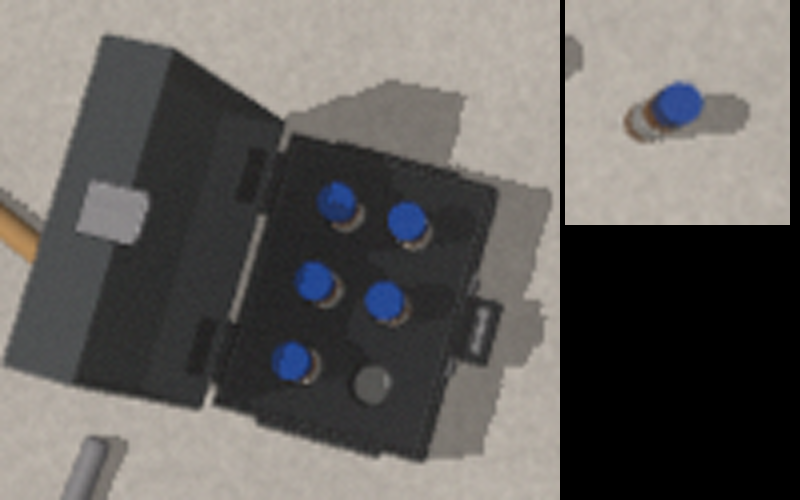

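The crop shows the case caps at (337,202), (408,221), (315,283), (385,300) and (292,361). The pad in the empty well is at (371,385) and the stray cap at (679,104). Next I'll fit the case pose.

```bash
python3 - <<'E'
from h import *
f=lambda U,V:((U+.5)/4-.5+195,(V+.5)/4-.5+125)
pts=np.array([world("top",*f(*q),z=.086)[:2] for q in((337,202),(408,221),(315,283),(385,300),(292,361))]+[world("top",*f(371,385),z=.012)[:2]])
loc=np.array([[56,25],[56,-25],[0,25],[0,-25],[-56,25],[-56,-25]])/1000
H=loc-loc.mean(0);Q=pts-pts.mean(0)
yaw=np.arctan2((H[:,0]*Q[:,1]-H[:,1]*Q[:,0]).sum(),(H*Q).sum())
R=np.array([[np.cos(yaw),-np.sin(yaw)],[np.sin(yaw),np.cos(yaw)]]); c=pts.mean(0)-R@loc.mean(0)
print("yaw",yaw,"case",c,"res",(loc@R.T+c-pts).round(4).tolist())
print("pad",pts[5],"well fit",c+R@loc[5],"edge",c+R@[0,-.066],"hinge",c+R@[0,.084])
print("vial",world("top",(679-565+.5)/4.5-.5+430,(104.5)/4.5-.5+145,z=.075))
P=np.load("P.npy");X=(P[...,:2]-c)@R;Z=P[...,2]
v,u=np.mgrid[0:400,0:640]
for yy in(-.10,.06,.0,.10):pass
m=(X[...,0]**2<.08**2)&(X[...,1]>.07)&(X[...,1]<.30)&(Z>.03)&(u>190)&(u<290)
# lid profile in (y,z)
for z in np.arange(.04,.26,.02):
    k=m&(abs(Z-z)<.01); 
    if k.sum(): print(z.round(2),k.sum(),X[k][:,1].min().round(3),X[k][:,1].max().round(3))
E
```

```text
yaw -0.29072888397664626 case [0.5068585  0.10919617] res [[0.0002, -0.0001], [-0.0003, -0.0001], [0.0013, 0.0009], [-0.0007, 0.0001], [-0.0001, 0.0014], [-0.0004, -0.0022]]
pad [0.44645074 0.10345267] well fit [0.44604226 0.10129773] edge [0.48793956 0.04596585] hinge [0.53093715 0.18967113]
vial [ 0.58067671 -0.36039815  0.075     ]
0.04 383 0.07 0.13
0.06 990 0.07 0.135
0.08 244 0.13 0.142
0.1 233 0.138 0.146
0.12 152 0.142 0.149
0.2 1113 0.122 0.173
0.22 213 0.107 0.146
```

```bash
cat >> h.py <<'E'
YAW=-0.2907; CASE=np.array([.50686,.1092]); RC=np.array([[np.cos(YAW),-np.sin(YAW)],[np.sin(YAW),np.cos(YAW)]])
def q(phi): return np.array([0,np.cos(phi/2),np.sin(phi/2),0])
def cw(x,y): return CASE+RC@[x,y]
def wristP():
    C=cal("wrist"); p,d=camera("wrist"); c,R,t=C
    v,u=np.mgrid[0:400,0:640]; x=(u-c["cx"])/c["fx"]; y=(v-c["cy"])/c["fy"]; r=np.hypot(x,y)+1e-9
    s=np.tan(np.minimum(r,1.5))/r
    return p,d,(np.stack([x*s,y*s,np.ones_like(s)],-1)*d[...,None]-t)@R
def blue(p): 
    h=cv2.cvtColor(p,cv2.COLOR_BGR2HSV); return (h[...,0]>100)&(h[...,0]<130)&(h[...,1]>130)&(h[...,2]>50)
E
python3 - <<'E'
from h import *
for phi in(1.28,-1.86,-.2907):
    for pos in([.5807,-.3604,.2],[*cw(-.056,-.025),.2],[*cw(0,.2),.25],[*cw(0,-.066),.17]):
        j=kin.inverse_kinematics(np.array(pos),q(phi)); print(phi,None if j is None else np.round(j,2))
env.reach([.5807,-.3604,.25],q(1.28))
p,d,P=wristP(); cv2.imwrite("pics/w1.png",p)
m=blue(p)&(d>0)&(np.hypot(P[...,0]-.58,P[...,1]+.36)<.05)&(P[...,2]>.068)
x,y=P[m][:,0],P[m][:,1]; print(m.sum(),P[m].mean(0),x.min(),x.max(),y.min(),y.max(), np.percentile(P[m][:,2],[5,50,95]), env.get_state()["time"])
E
```

```text
1.28 [ 0.66  0.61 -0.29  1.6   0.2   0.96  0.02]
1.28 [ 0.53  0.48 -1.08  2.11  0.55  0.88 -1.16]
1.28 [ 0.08  0.67 -0.99  1.65  0.61  1.16 -1.35]
1.28 [ 0.41  0.47 -0.77  2.07  0.47  0.78 -0.94]
-1.86 [ 0.23  0.61  0.35  1.64 -0.25  0.93 -2.77]
-1.86 [ 0.59  0.53 -1.18  2.1   0.63  0.92  1.91]
-1.86 [ 0.18  0.78 -1.19  1.64  0.76  1.25  1.68]
-1.86 [ 0.69  0.67 -1.18  2.05  0.78  0.96  1.94]
-0.2907 [ 0.46  0.59 -0.    1.62  0.    0.93 -1.4 ]
-0.2907 [ 0.23  0.34 -0.68  2.12  0.3   0.78 -2.51]
-0.2907 [ 0.05  0.64 -0.92  1.65  0.56  1.13 -2.89]
-0.2907 [ 0.16  0.4  -0.46  2.08  0.27  0.72 -2.33]
649 [ 0.58312345 -0.36056633  0.07584283] 0.57142920842284 0.5946227720080044 -0.3734965122247121 -0.349153970489953 [0.07457142 0.07597585 0.07712721] 1.975
```

View pics/w1.png

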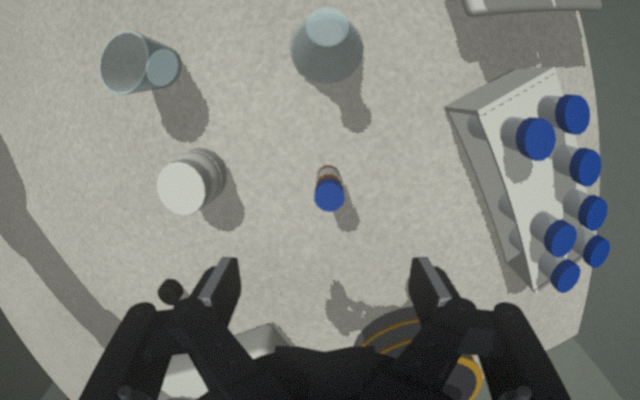

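The wrist view shows the stray cap at (329,194) with clear space around it. Top and wrist agree to about 2 mm, so I'll grasp and carry it to above the well.

```bash
python3 - <<'E'
from h import *
a=[.5825,-.3607]
env.movel([*a,.119],velocity=.12)
env.grip(.02,f_grip=25); s=env.get_state(); print(s["opening"],s["tcp_pos"])
env.movel([*a,.26],velocity=.15)
w=cw(-.056,-.025)
env.reach([*w,.26],q(1.28))
s=env.get_state(); print(s["opening"],s["tcp_pos"],s["force"],s["time"])
p,d,P=wristP(); cv2.imwrite("pics/w2.png",p)
m=blue(p)&(d>0)&(P[...,2]>.078)&(P[...,2]<.094)
n,l,st,ce=cv2.connectedComponentsWithStats(m.astype(np.uint8))
for i in range(1,n):
    if st[i,4]>60: print(st[i,4],ce[i].round(0),P[l==i].mean(0).round(4), world("wrist",*ce[i],z=.086).round(4))
for x,y in((56,25),(56,-25),(0,25),(0,-25),(-56,25),(-56,-25)): print(x,y,cw(x/1e3,y/1e3).round(4))
E
```

```text
0.02516775930609605 [ 0.58259099 -0.36076864  0.11922286]
0.025105878341350172 [0.44677525 0.10049705 0.2600438 ] [ 0.79647577 -0.9179193  -0.3531971 ] 6.6417
801 [325. 137.] [0.4613 0.1503 0.087 ] [0.4612 0.1502 0.086 ]
797 [393. 137.] [0.5142 0.1354 0.0867] [0.5143 0.1353 0.086 ]
718 [456. 139.] [0.5672 0.1201 0.0864] [0.5672 0.12   0.086 ]
739 [391. 195.] [0.5007 0.0882 0.0865] [0.5007 0.0881 0.086 ]
663 [451. 195.] [0.5534 0.0728 0.0863] [0.5534 0.0727 0.086 ]
56 25 [0.5677 0.1171]
56 -25 [0.5533 0.0692]
0 25 [0.514  0.1332]
0 -25 [0.4997 0.0852]
-56 25 [0.4604 0.1492]
-56 -25 [0.446  0.1013]
```

View pics/w2.png

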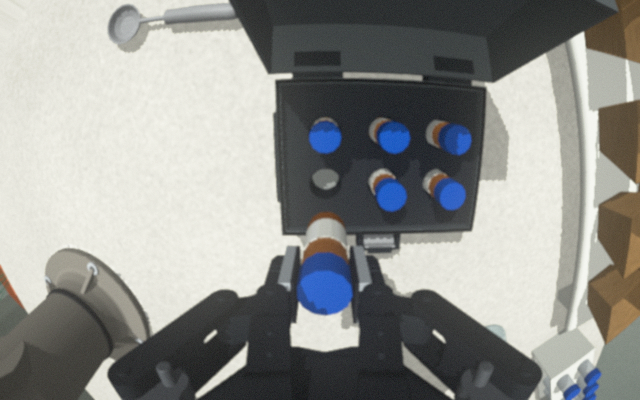

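The held vial hangs straight in the jaws, with its cap at (326,283). The empty well with its pad is at (325,180). I'll measure the vial-to-well offset in this same view, so any calibration bias cancels.

```bash
python3 - <<'E'
from h import *
C=cal("wrist"); p,d,P=wristP()
pts=np.array([[.4613,.1503],[.5142,.1354],[.5672,.1201],[.5007,.0882],[.5534,.0728]])
loc=np.array([[-56,25],[0,25],[56,25],[0,-25],[56,-25]])/1000
H=loc-loc.mean(0);Q=pts-pts.mean(0)
yaw=np.arctan2((H[:,0]*Q[:,1]-H[:,1]*Q[:,0]).sum(),(H*Q).sum());R=np.array([[np.cos(yaw),-np.sin(yaw)],[np.sin(yaw),np.cos(yaw)]]); c=pts.mean(0)-R@loc.mean(0)
print("wrist yaw",yaw,"case",c,"well",c+R@[-.056,-.025],"res",(loc@R.T+c-pts).round(4).tolist())
m=(d>0)&(np.hypot(P[...,0]-.446,P[...,1]-.103)<.02)&(P[...,2]<.02)
g=m&(p.mean(2)>70); v,u=np.nonzero(g); print("pad px",u.min(),u.max(),v.min(),v.max(),P[g].mean(0))
# held cap top
b=blue(p)&(d>0)&(P[...,2]>.15); zs=P[b][:,2]; print("held z",np.percentile(zs,[5,50,90,99]))
top=b&(P[...,2]>np.percentile(zs,95)-.004); x=P[top]; print("held top",top.sum(),x.mean(0),x.min(0),x.max(0))
s=env.get_state(); print(s["tcp_pos"])
a=p[150:320,255:400]; cv2.imwrite("pics/w2c.png",cv2.resize(a,None,fx=3.5,fy=3.5,interpolation=cv2.INTER_CUBIC))
E
```

```text
wrist yaw -0.27960109122352933 case [0.50721508 0.11164506] well [0.4464905  0.10307037] res [[-0.001, 0.0008], [-0.0001, 0.0003], [0.0007, 0.0001], [-0.0004, -0.0006], [0.0007, -0.0006]]
pad px 312 338 168 189 [0.44650916 0.09890968 0.01301462]
held z [0.20438229 0.21672245 0.21761364 0.2182873 ]
held top 2076 [0.44615914 0.10160413 0.21688883] [0.43291504 0.08769047 0.21385678] [0.45828398 0.11327984 0.21898065]
[0.44668047 0.10051551 0.25997817]
```

View pics/w2c.png

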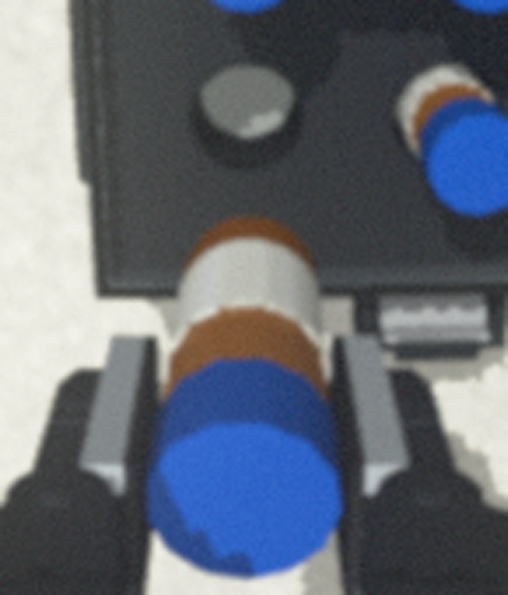

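```bash
python3 - <<'E'
from h import *
C=cal("wrist"); f=lambda U,V:((U+.5)/3.5-.5+255,(V+.5)/3.5-.5+150)
yv=RC@[0,1.];xv=RC@[1.,0]
print("from far pad edge",world("wrist",*f(247,65),z=.012)[:2]-.014*yv)
print("from near rim",world("wrist",*f(246,165),z=.043)[:2]+.015*yv)
l,r=[world("wrist",*f(U,115),z=.043)[:2] for U in(193,300)]; print("x mid",(l+r)/2,np.linalg.norm(r-l))
l,r=[world("wrist",*f(U,100),z=.012)[:2] for U in(201,293)]; print("pad lr mid",(l+r)/2,np.linalg.norm(r-l))
# vial bottom far edge
print("held bottom",world("wrist",*f(249,217),z=.141)[:2]-.0125*yv)
E
```

```text
from far pad edge [0.44559758 0.09647629]
from near rim [0.44731965 0.10368483]
x mid [0.4473341  0.10314828] 0.029483654016524207
pad lr mid [0.44647238 0.09945974] 0.02796210667766605
held bottom [0.44598235 0.09790999]
```

```bash
python3 - <<'E'
from h import *
c,R,t=cal("wrist"); print("cam",-R.T@t)
f=lambda U,V:((U+.5)/3.5-.5+255,(V+.5)/3.5-.5+150)
yv=RC@[0,1.]
print(world("wrist",*f(247,65),z=.043)[:2]-.015*yv, world("wrist",*f(247,138),z=.012)[:2]+.014*yv)
print("held bottom +y edge",world("wrist",*f(249,217),z=.141)[:2]-.0125*yv)
E
```

```text
cam [0.4693484  0.17904759 0.33095105]
[0.44722937 0.10224003] [0.44700594 0.10132097]
held bottom +y edge [0.44598235 0.09790999]
```

```bash
python3 - <<'E'
from h import *
w=[.4472,.1024]
env.movel([*w,.172],velocity=.12)
f0=env.get_state()["force"]
hit=env.movel([*w,.128],velocity=.03,stop_force=4)
s=env.get_state(); print(hit,s["tcp_pos"],s["force"]-f0,s["time"])
E
```

```text
True [0.44730647 0.10252445 0.13001995] [ 0.39234514 -0.54709607  6.14354308] 8.9083
```

It's on the floor of the well (underside at 11 mm). Now release, retreat and check.

```bash
python3 - <<'E'
from h import *
env.grip(.044)
s=env.get_state(); p0=s["tcp_pos"]
env.movel([p0[0],p0[1],.36],velocity=.15)
env.grip(0.0)
p,d,P=wristP(); cv2.imwrite("pics/w3.png",p)
m=blue(p)&(d>0)&(P[...,2]>.07)&(P[...,2]<.1)&(np.hypot(P[...,0]-.507,P[...,1]-.11)<.12)
n,l,st,ce=cv2.connectedComponentsWithStats(m.astype(np.uint8))
for i in range(1,n):
    if st[i,4]>60: print(st[i,4],P[l==i].mean(0).round(4))
# lid: case-frame y,z points for |x|<.06
X=(P[...,:2]-CASE)@RC; Z=P[...,2]
k=(d>0)&(abs(X[...,0])<.05)&(X[...,1]>.08)&(X[...,1]<.26)&(Z>.1)
print("lid rim z max",Z[k].max(), "y at top",X[k&(Z>Z[k].max()-.006)][:,1].min(),X[k&(Z>Z[k].max()-.006)][:,1].max())
for z in(.12,.14,.16,.18,.2): 
    kk=k&(abs(Z-z)<.008); print(z,kk.sum(),np.percentile(X[kk][:,1],[5,50,95]) if kk.sum() else '')
print(env.get_state()["time"])
E
```

```text
405 [0.4613 0.1502 0.087 ]
407 [0.5144 0.1349 0.0866]
400 [0.5674 0.1198 0.0862]
406 [0.5007 0.0879 0.0865]
394 [0.5536 0.0726 0.0861]
400 [0.4473 0.1019 0.0867]
lid rim z max 0.2241838561271171 y at top 0.10727526649982023 0.12329221038312076
0.12 290 [0.14399292 0.14558977 0.14712279]
0.14 0 
0.16 0 
0.18 0 
0.2 44 [0.13564394 0.13951444 0.14211113]
11.4583
```

View pics/w3.png

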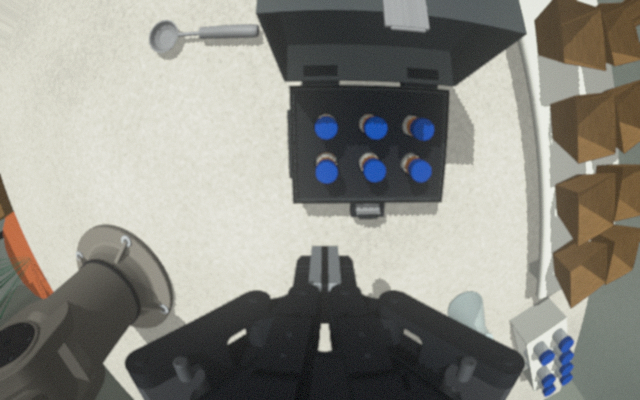

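All six caps stand at the same height (86–87 mm), and the new vial is at image (327,171). The lid leans back at about 1.75 rad. I'll go over and behind it, then fold it with closed fingertips.

```bash
cat >> h.py <<'E'
YAW=-0.283; CASE=np.array([.5071,.1107]); RC=np.array([[np.cos(YAW),-np.sin(YAW)],[np.sin(YAW),np.cos(YAW)]])
def tip(y,z): return np.array([*cw(0,y),z+.073])
E
python3 - <<'E'
from h import *
env.reach(tip(.22,.29),q(np.pi/2+YAW))
env.movel(tip(.22,.175),velocity=.12)
f0=env.get_state()["force"]
print(env.get_state()["time"],f0)
for th in np.linspace(1.8,.25,12):
    d=np.interp(th,[.25,1.5],[.155,.135])
    y=.084-d*np.cos(th)+.045*np.sin(th)+.011; z=.052+d*np.sin(th)+.045*np.cos(th)
    hit=env.movel(tip(y,z),velocity=.1,stop_force=12)
    s=env.get_state(); print(round(th,2),hit,(s["force"]-f0).round(1),round(s["time"],1))
    if hit: break
p,d=camera("scene"); cv2.imwrite("pics/s4.png",p)
E
```

```text
13.5583 [-0.31864389  0.27778333  0.28483543]
1.8 False [ 1.   0.  -0.5] 14.2
1.66 False [0.2 0.3 0.3] 14.6
1.52 False [-0.   0.1 -0.3] 14.9
1.38 False [ 0.7 -0.1 -0. ] 15.3
1.24 False [ 0.4 -0.4  0. ] 15.6
1.1 False [-0.2 -0.2 -0.9] 16.0
0.95 False [-0.5  0.6  0.7] 16.4
0.81 False [ 0.8 -0.4 -0.4] 16.8
0.67 False [1.4 0.6 0.7] 17.1
0.53 False [ 0.4  0.4 -0.5] 17.5
0.39 False [-0.2 -0.6 -0.1] 17.9
0.25 False [1.1 0.1 0.1] 18.3
```

View pics/s4.png

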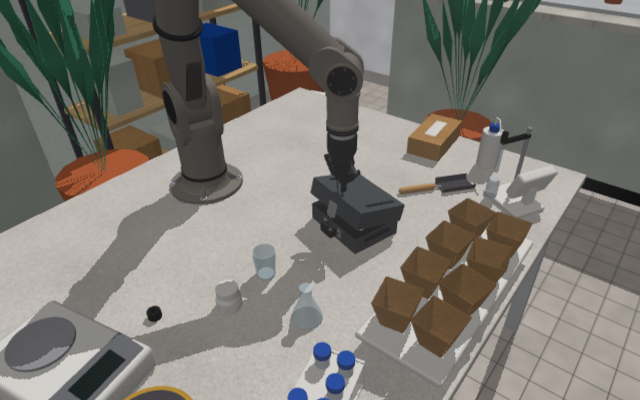

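The lid is folded to about 0.25 rad under the fingertips, and everything else is in place. Next I'll press slowly over lid_edge and watch for the click.

```bash
python3 - <<'E'
from h import *
env.movel(tip(-.066,.118),velocity=.06,stop_force=10)
f0=env.get_state()["force"][2]; peak=0; log=[]
for z in np.arange(.1165,.084,-.0005):
    hit=env.movel(tip(-.066,z),velocity=.01,stop_force=12)
    F=[]
    for _ in range(3):
        env.dwell(.02); F.append(env.get_state()["force"][2])
    f=np.median(F)-f0; s=env.get_state(); log.append((round(s["tcp_pos"][2]-.073,4),round(f,1)))
    peak=max(peak,f)
    if peak>4 and f<peak-2.5 or f>17 or hit or s["time"]>50: break
print(log,hit,peak,s["time"],s["force"])
E
```

```text
[(np.float64(0.1165), np.float64(0.9)), (np.float64(0.1161), np.float64(1.4)), (np.float64(0.1155), np.float64(1.1)), (np.float64(0.115), np.float64(0.8)), (np.float64(0.1145), np.float64(1.4)), (np.float64(0.114), np.float64(1.0)), (np.float64(0.1135), np.float64(1.4)), (np.float64(0.113), np.float64(0.7)), (np.float64(0.1125), np.float64(0.9)), (np.float64(0.112), np.float64(0.7)), (np.float64(0.1115), np.float64(1.0)), (np.float64(0.1109), np.float64(1.4)), (np.float64(0.1105), np.float64(0.6)), (np.float64(0.11), np.float64(0.6)), (np.float64(0.1095), np.float64(1.1)), (np.float64(0.109), np.float64(0.7)), (np.float64(0.1085), np.float64(0.7)), (np.float64(0.108), np.float64(0.3)), (np.float64(0.1075), np.float64(0.7)), (np.float64(0.107), np.float64(1.1)), (np.float64(0.1065), np.float64(0.7)), (np.float64(0.106), np.float64(1.0)), (np.float64(0.1055), np.float64(0.6)), (np.float64(0.105), np.float64(1.1)), (np.float64(0.1045), np.float64(0.8)), (np.float64(0.104), np.float64(1.1)), (np.float64(0.1035), np.float64(0.7)), (np.float64(0.103), np.float64(1.2)), (np.float64(0.1024), np.float64(0.2)), (np.float64(0.102), np.float64(0.4)), (np.float64(0.1015), np.float64(0.8)), (np.float64(0.101), np.float64(0.4)), (np.float64(0.1006), np.float64(3.4)), (np.float64(0.1001), np.float64(4.7)), (np.float64(0.0995), np.float64(5.5)), (np.float64(0.099), np.float64(5.3)), (np.float64(0.0986), np.float64(5.8)), (np.float64(0.098), np.float64(5.2)), (np.float64(0.0974), np.float64(1.9))] False 5.833586752878292 30.6667 [-0.26045827 -1.1749225   2.27354949]
```

The force climbed to 5.8 N and dropped to 1.9 N at z = 97.4 mm, which is a click. I'll follow through 1 mm under guard, retreat, and check that the lid stays shut.

```bash
python3 - <<'E'
from h import *
hit=env.movel(tip(-.066,.0963),velocity=.01,stop_force=5); s=env.get_state(); print(hit,s["tcp_pos"][2]-.073,s["force"])
env.movel(tip(-.066,.13),velocity=.05)
env.movel(tip(-.066,.25),velocity=.15)
for _ in range(2):
    env.dwell(.8)
    p,d,P=wristP(); X=(P[...,:2]-CASE)@RC
    k=(d>0)&(abs(X[...,0])<.09)&(X[...,1]>-.07)&(X[...,1]<.07)&(P[...,2]>.06)
    A=np.c_[X[k][:,1],np.ones(k.sum())]; co=np.linalg.lstsq(A,P[k][:,2],rcond=None)[0]
    print(k.sum(),"slope angle",-np.arctan(co[0]),"z at -.066",co@[-.066,1],env.get_state()["time"])
cv2.imwrite("pics/w5.png",p)
p,d=camera("scene"); cv2.imwrite("pics/s5.png",p)
E
```

```text
False 0.09605952746519274 [-0.64636277  0.50249324  0.23699382]
59835 slope angle 1.128555829562362 z at -.066 0.30193683675058736 33.5583
59876 slope angle 1.1284642292985467 z at -.066 0.3019082861339678 34.4083
```

View pics/s5.png

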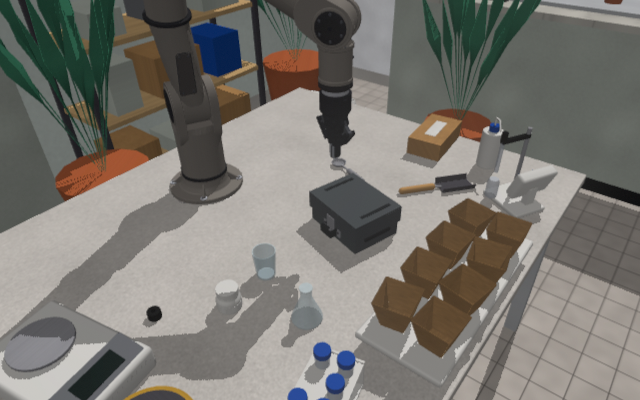

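The scene view shows the lid shut at (355,210) with the arm clear. My slope fit took in gripper points, so I'll redo it without them and hand in.

```bash
python3 - <<'E'
from h import *
p,d,P=wristP(); X=(P[...,:2]-CASE)@RC
k=(d>0)&(abs(X[...,0])<.09)&(X[...,1]>-.07)&(X[...,1]<.07)&(P[...,2]>.06)&(P[...,2]<.15)
A=np.c_[X[k][:,1],np.ones(k.sum())]; co=np.linalg.lstsq(A,P[k][:,2],rcond=None)[0]
th=-np.arctan(co[0]); print(k.sum(),"angle",th,"z edge",co@[-.066,1],env.get_state()["time"])
if abs(th)<.06 and abs(co@[-.066,1]-.097)<.008: job.job_done(); print("done")
E
```

```text
25871 angle -0.010144610453002316 z edge 0.09645997160554706 34.5083
the job is handed in; nothing more can be done
done
```

The stray vial is in the empty well, the lid is clicked shut, and I handed the job in at about 34.5 s on the robot's clock.

- **Vial:** It reached the floor of the well with a touch of about 6 N. Afterwards its cap stood at 87 mm, level with the five kit vials, which had not moved.
- **Lid:** I folded it over with closed fingertips and pressed slowly over the catch. The push climbed to 5.8 N, then dropped to 1.9 N with the fingertips 97.4 mm above the bench. I went about 1 mm further and felt no stop.
- **Last checks:** About two seconds after I let go, with the arm clear, the lid measured −0.010 rad and its edge was 96.5 mm high, so it stays shut by itself. The last scene picture shows the beaker, jar, flask, stopper, scoop and spatula apparently undisturbed, though the spatula is partly hidden behind the arm; I judged these by eye and did not measure them.
- **What disagreed:** My first lid-angle reading after closing was wrong because it included points on the gripper; I repeated it without them. The top and wrist cameras differed by about 2 mm on the case and well position, so I set the placement from the vial-to-well offset in the wrist view.

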